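Hang the tweezers rack on the two pins of its stand

TASK

Pick up the empty metal tweezers rack and hang it upright on its stand: both pins through both holes, its back pushed fully home against the panel, and let go of it so that it hangs there by itself. The panel is clamped at a different height each time, so feel or look for the pins; leave the jar, the vial and the tube next to the work where they stand, and do not tip the rack over.

Things in the scene. Friction and masses are not known exactly. Their poses are not given: they have to be found in the camera images.
- rack: Loose bare-aluminium tweezers rack, 0.2 to 0.45 kg, standing on the worktop. Origin: middle of the lower rear edge of its upright back plate; x points out of the back (to the panel when hung), y along the width, z up. Back plate 150 wide (y), 6 thick (x -6 to 0), 85 high. In front a floor (6 thick) and a comb shelf at z 42 reach to x = -44. The underside is flat, at z = 0.
- rack_tab (a point): Middle of the rack's grip tab (rack x -3, y 0, z 107), which stands up from the middle of the plate's top edge: tab 44 wide, 6 thick, z 85 to 121, with a rubber sleeve 38 wide (y), 8.4 thick (x), z 94 to 120. Pinch it from above, fingers closing along the rack's x.
- rack_hole_a (a point): Centre of one of the two holes right through the back plate (rack x -3, y +50, z 65): 11 wide (y), 14 high (z).
- rack_hole_b (a point): Centre of the other, equal hole (rack x -3, y -50, z 65).
- stand: Fixed stand: grey foot plate, y -100 to 100, x -55 to 45, 24 thick; two round posts 14 thick at x 17, y -75 and +75, top at z 158. Clamped to the posts is an upright aluminium panel 190 wide, 8 thick, always parallel to the stand and centred on it. Origin: on the worktop under the middle of the panel's front face; x points into the panel, y along its width, z up. Front face at x = 0.
- pins_low (a point): Point in the panel's front face (stand x 0, y 0, z 102), midway between the roots of the two pins when the panel is clamped at its LOWEST. The real pin height h lies 0 to 35 above it, differs each time and is not reported: feel for the pins (e.g. lower the rack's flat underside onto the pin ends) or look. The panel reaches from h - 70 to h + 15.
- pins_high (a point): The same point for the panel at its HIGHEST (stand z 137). The two steel pins, 7 thick, stand at y -50 and +50; each leaves the face at height h and rises at 25 degrees towards -x; the centre of its round end is at x -23.6, z h + 11 (its top at h + 14.5). All is rigid. The hung rack's origin lies about 67 below h; friction holds it on the slope, so push it home.
- case_by: Closed cream-coloured plastic case lying in front of the stand, fixed, about 67 by 88, 26 high. Origin: middle of its underside.
- jar_by: Bystander: clear jar with a white and red cap, 44 across, 88 high, upright, origin at the middle of its underside.
- tube_by: Bystander: clear sample tube with a cap, about 53 across, 108 high, upright, origin at the middle of its underside.
- vial_by: Bystander: small clear vial with a white cap, 34 across, 60 high, upright, origin at the middle of its underside.
Things that resemble listed ones, but are neither listed nor needed, are in the scene too. What is shaped like the rack but green is not meant.

How it is judged:
By the outcome, as a careful person would: the job done as asked, in the order asked, and still so for the second after the job is handed in, with the robot touching nothing.
It also fails if it takes over 53 s, if anything falls off the work surface, if the arm or the gripper's body presses on something with over 40 N, if the wrist force passes 120 N, or if a joint passes its speed limit or range.

ROBOT

A 6-joint arm with a two-finger parallel gripper is mounted at the origin on a cart in front of the work surface, level with it; the furniture and walls round the work are solid. World frame = base frame: x ahead of the robot, y to its left, z up, the work surface at z = 0. Lengths are in m, angles in rad, forces in N, time in s.
With the tool pointing down it reaches from about 0.35 to 0.875 m from the base axis. Payload 15.5 kg.
Tool frame: the origin (TCP) lies at the very end of the fingers, on their centre line; the grasp point (between the pads) lies 19 mm behind it; z points along the fingers, y is the line along which they close (so a half turn about z gives the same grasp; the last joint's range is limited). The gripper opens to 85 mm and grips with 20 to 120 N. Pads are 22 mm wide; open, the fingers measure 114 mm over their backs; the gripper's body (76 mm by 85 mm) begins 54 mm behind the grasp point. The pads swing forward as they close: fully open they stand 13 mm farther back than shut.
Start: joints at [-1.339, 0.494, 1.345, -0, 1.302, -0.096], TCP at [0.201, -0.592, 0.231] pointing down, gripper open.
Joint ranges: [-2.91, 2.91], [-0.82, 2.16], [0.22, 2.67], [-1.22, 4.37], [0.12, 2.79], [-3.08, 3.08]. Speed limits (rad/s): [1.89, 1.89, 2.57, 3.01, 3.01, 3.01].

INTERFACE

Orientations are given as [roll, pitch, yaw] about the fixed x, y, z axes, in that order (R = Rz(yaw) Ry(pitch) Rx(roll)).
In Python, from station import env, grab_frame, camera_params gives the robot as it stands.
- The arm moves only by the tool drive_tool, never from a script. Its argument "increments" is a list of rows, each a list of 3 entries, a list of its own where there are three numbers: the shift along the tool's x, y, z in units of 40 mm (1.0 is 40 mm), then the turn about the tool's z in rad, then the opening in per cent of the stroke, from 0 (shut) to 100 (fully open). A call has 1 to 8 rows; each row is the pose to reach, as a shift and turn from the pose commanded when the call began, along the tool's axes at that moment; what a row does not reach only later rows make up. A row lasts 1/10 s, in which the tool goes at most 50 mm and 8.59 degrees, less where a joint would pass 70% of its speed; a pose out of reach is approached as far as the arm can. A call with a gripper value outside its range is refused whole. The fingers move at their own pace and stop on an object; "grip_force" is the grip in N (left out, the last holds). Time passes only in rows, so rows that repeat a pose let the fingers close. It gives the time, the measured TCP pose, the force, the opening and the grip force at its end, in the units of the state.
- env.read_state(): the state, without advancing time (a new reading comes with each control period).
- grab_frame(name): name is "scene" or "top"; returns the picture (384x512x3 uint8, red, green, blue); there is no depth.
- camera_params(name): a dict with "vfov" (degrees; the focal length in pixels is half the picture's height over the tangent of half this angle, whatever the lens; pixels are square), "cx", "cy" (the principal point, pixels), "rvec" (rotation vector, rad) and "tvec" (3), from world to camera coordinates, as OpenCV has them. Camera axes: x right, y down, z forward; pixel columns grow to the right and rows downward; lengths in m; the calibration is good to about 2 mm. A picture is of the moment at which its call begins. camera_params takes no time and is no camera call.
- env.finish_job(): hands the job in; it is judged then, once.
The state is a dict: "clock": time; "joints": joint angles; "dq": joint speeds; "joint_torque": joint torques, N m; "tool_pos": TCP position; "ee_rot": TCP orientation; "force": force on the tool from outside, world axes, zero at the start; "torque": the same for the moment, N m; "finger_gap": finger opening in m; "gripper_force": force on a finger pad.
Only numpy, scipy, OpenCV 4.12 (cv2) and the standard library are available. Lean on these libraries where they do the work, as an engineer would, in place of code of your own. Each camera call takes 0.05 s, during which the arm holds its last target. There are 200 camera calls.

## Working session

There is one attempt and no reset: what is moved stays moved. The work goes in short steps, Python scripts to look and compute and a tool call to move; the robot and the scene stay as the last step left them, time stands still between calls to the robot, and variables do not carry over. Pictures are saved under pics/ and viewed, at most 10 in all, crops included, and the job is handed in when it is done.

Besides the shell and the picture viewer there is one more tool, called after "Emit:" as name(argument=value, ...) on one line, values as JSON. drive_tool: Moves the arm, as the interface text tells. Its arguments: {"type":"object","properties":{"increments":{"type":"array","items":{"type":"array"}},"grip_force":{"type":"number"}},"required":["increments"]}

```bash
ls; mkdir -p pics
python3 - <<'E'
from station import env, grab_frame, camera_params
import cv2
for n in("scene","top"):
    cv2.imwrite(f"pics/{n}0.png",cv2.resize(grab_frame(n)[:,:,::-1],(800,600),interpolation=cv2.INTER_CUBIC)); print(camera_params(n))
print(env.read_state())
E
```

```text
pics
{'vfov': 53.40773419578823, 'cx': 254.86728978767462, 'cy': 192.21667451248445, 'rvec': array([ 1.87971596, -0.93616477,  0.58532911]), 'tvec': array([-0.4059893 ,  0.21705718,  0.84863109])}
{'vfov': 52.2417515012101, 'cx': 253.8184013005575, 'cy': 198.26615784371216, 'rvec': array([ 2.13219696, -2.1845881 ,  0.16705093]), 'tvec': array([-0.1538788 ,  0.49853009,  0.95715054])}
{'clock': 0.1, 'joints': array([-1.33947799e+00,  4.94140583e-01,  1.34606084e+00,  3.40020292e-05,
        1.30247772e+00, -9.55185765e-02]), 'dq': array([-0.00117129, -0.00035061, -0.00128136,  0.00081564,  0.00122456,
       -0.00022452]), 'joint_torque': array([ 8.22771872e-04, -8.83592319e+01, -3.84561825e+01, -1.01590228e-04,
        5.21857248e-03, -1.50335501e-05]), 'tool_pos': array([ 0.20058632, -0.59160846,  0.23075055]), 'ee_rot': array([-3.14051424e+00, -1.36248167e-04,  3.26827803e-01]), 'force': array([ 0.09719632, -0.23983241,  0.3724144 ]), 'torque': array([-0.0166853 ,  0.01165787, -0.00919806]), 'gripper_force': 0.0, 'finger_gap': 0.0857261183339861}
```

View pics/scene0.png

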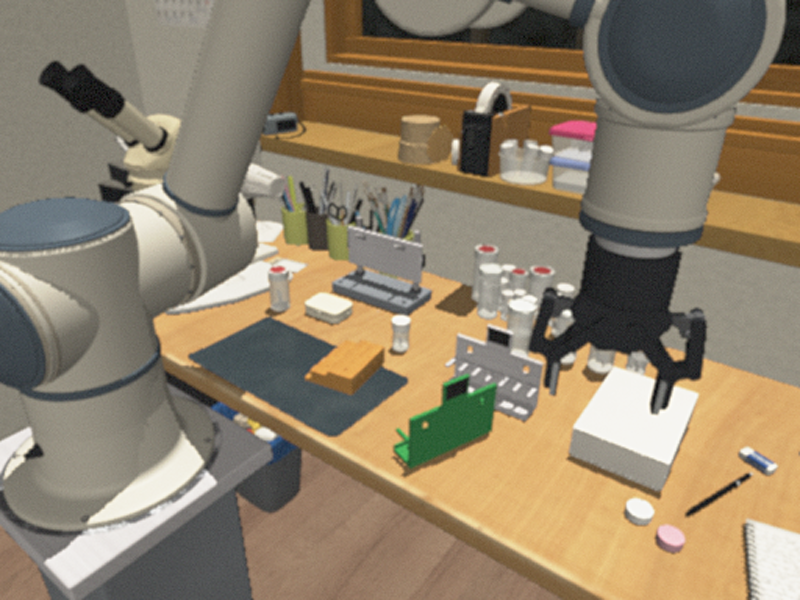

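View pics/top0.png

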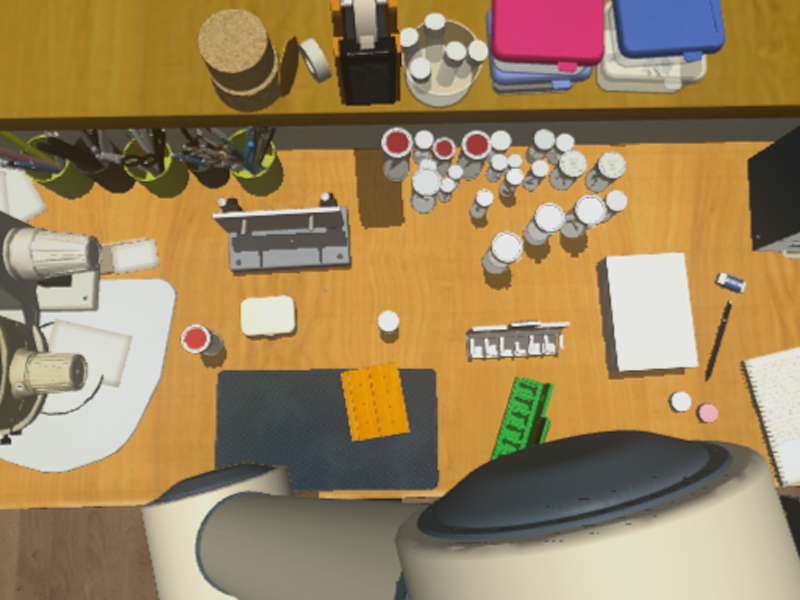

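Both views show the bare rack (scene ≈ (495,375), top ≈ (517,340) of 800x600) and the stand (scene ≈ (385,270), top ≈ (285,235)). The green decoy is below the rack, and the vial, case and tube/jar are near the stand. Next I'll enlarge both areas to get exact pixels.

```bash
cat > h.py <<'E'
import numpy as np, cv2
from station import env, grab_frame, camera_params
def cam(n):
    p=camera_params(n); R=cv2.Rodrigues(p["rvec"])[0]; f=192/np.tan(np.radians(p["vfov"]/2))
    return p,R,f,-R.T@p["tvec"]
def ray(n,u,v):
    p,R,f,C=cam(n); d=R.T@np.array([(u-p["cx"])/f,(v-p["cy"])/f,1]); return C,d/np.linalg.norm(d)
def onz(n,u,v,z):
    C,d=ray(n,u,v); return C+d*(z-C[2])/d[2]
def proj(n,P):
    p,R,f,C=cam(n); q=R@np.asarray(P)+p["tvec"]; return np.array([p["cx"]+f*q[0]/q[2],p["cy"]+f*q[1]/q[2]])
def tri(uv1,uv2,n1="scene",n2="top"):
    C1,d1=ray(n1,*uv1); C2,d2=ray(n2,*uv2)
    A=np.c_[d1,-d2]; s=np.linalg.lstsq(A,C2-C1,rcond=None)[0]
    a,b=C1+d1*s[0],C2+d2*s[1]; return (a+b)/2,np.linalg.norm(a-b)
def crop(n,im,u0,v0,w,h,W,H):
    c=cv2.resize(im[v0:v0+h,u0:u0+w,::-1],(W,H),interpolation=cv2.INTER_CUBIC)
    for i in range(0,w,10): cv2.putText(c,str(u0+i),(i*W//w,8),0,.28,(0,0,255));cv2.line(c,(i*W//w,9),(i*W//w,14),(0,0,255))
    for i in range(10,h,10): cv2.putText(c,str(v0+i),(0,i*H//h),0,.28,(0,0,255));cv2.line(c,(18,i*H//h),(24,i*H//h),(0,0,255))
    return c
E
python3 - <<'E'
from h import *
s=grab_frame("scene");t=grab_frame("top")
a=crop("scene",s,280,200,80,60,400,300);b=crop("scene",s,205,140,80,60,400,300)
c=crop("top",t,290,190,80,60,400,300);d=crop("top",t,130,115,106,80,400,300)
cv2.imwrite("pics/m1.png",np.vstack([np.hstack([a,b]),np.hstack([c,d])]))
E
```

```text
(no output)
```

View pics/m1.png

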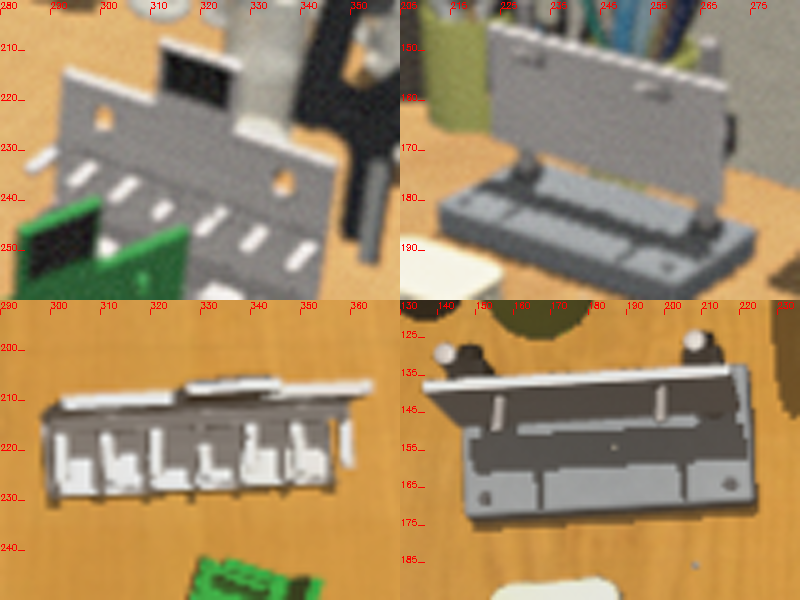

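The crops give these pixels:

| Feature | Scene | Top |
|---|---|---|
| Rack plate top corners | (293,213.6), (347.4,232.4) | (302.4,210.8), (364.4,207.4) |
| Tab top corners | (312.4,208), (328.4,213.6) | not used |
| Panel top corners | (223,145.4), (270.4,157.6) | (136.4,138.2), (217.4,133.7) |

The pins stand at top (156,142–150) and (199,139–148).

Run:
```python
from h import *
np.set_printoptions(precision=4,suppress=True)
def pr(k,A,B):
    a,b=np.array(A[0]),np.array(B[0]); d=a-b
    print(k,a,A[1],b,B[1],"mid",(a+b)/2,"len",np.linalg.norm(d),"yaw of +x:",np.degrees(np.arctan2(-d[0],d[1])))
pr("rack tri",tri((293,213.6),(302.4,210.8)),tri((347.4,232.4),(364.4,207.4)))
pr("rack z85",(onz("top",302.4,210.8,.085),0),(onz("top",364.4,207.4,.085),0))
pr("rack z85 scene",(onz("scene",293,213.6,.085),0),(onz("scene",347.4,232.4,.085),0))
pr("tab scene z121",(onz("scene",312.4,208,.121),0),(onz("scene",328.4,213.6,.121),0))
pr("tab top z121",(onz("top",327.4,207,.121),0),(onz("top",346,206.2,.121),0))
pr("panel tri",tri((223,145.4),(136.4,138.2)),tri((270.4,157.6),(217.4,133.7)))
# foot plate top z 24 front corners in top view; 3.774/3.75 px
f=lambda x,y:(130+(x-400)/3.774,115+(y-300)/3.75)
pr("foot front z24",(onz("top",*f(470,516),.024),0),(onz("top",*f(756,500),.024),0))
pr("pins tops z~.135",(onz("top",*f(498,430),.135),0),(onz("top",*f(660,420),.135),0))
```

```text
rack tri [ 0.4568 -0.2837  0.0856] 0.0069737082311883474 [ 0.461  -0.4335  0.0855] 0.0060816484670577365 mid [ 0.4589 -0.3586  0.0856] len 0.1499196863595481 yaw of +x: 1.6214474367782752
rack z85 [ 0.4548 -0.2809  0.085 ] 0 [ 0.4594 -0.4309  0.085 ] 0 mid [ 0.4571 -0.3559  0.085 ] len 0.15014471485440534 yaw of +x: 1.7876400083433013
rack z85 scene [ 0.4605 -0.2854  0.085 ] 0 [ 0.4647 -0.4352  0.085 ] 0 mid [ 0.4626 -0.3603  0.085 ] len 0.14979918048130458 yaw of +x: 1.598259267691783
tab scene z121 [ 0.4597 -0.3396  0.121 ] 0 [ 0.4593 -0.3836  0.121 ] 0 mid [ 0.4595 -0.3616  0.121 ] len 0.043960244972298064 yaw of +x: -0.4642354497373192
tab top z121 [ 0.4585 -0.334   0.121 ] 0 [ 0.4594 -0.3773  0.121 ] 0 mid [ 0.459  -0.3557  0.121 ] len 0.04331871458960087 yaw of +x: 1.1195795598564175
panel tri [0.63   0.1026 0.1335] 0.005775966047390468 [ 0.6374 -0.086   0.1338] 0.007677402144565041 mid [0.6337 0.0083 0.1336] len 0.18877855477981703 yaw of +x: 2.243258648453019
foot front z24 [0.5693 0.1034 0.024 ] 0 [ 0.5762 -0.0918  0.024 ] 0 mid [0.5727 0.0058 0.024 ] len 0.1953106485950875 yaw of +x: 2.0363178467203262
pins tops z~.135 [0.5994 0.059  0.135 ] 0 [ 0.6037 -0.0399  0.135 ] 0 mid [0.6015 0.0095 0.135 ] len 0.09899883345469669 yaw of +x: 2.4614447736059377
```

Lengths and heights match the known sizes: 150 mm plate at z 85, and a ~190 mm panel with its top at about 0.134, so h ≈ 0.119. The rack yaw is about 1.6° and the stand yaw about 2.2°. I'll move above the tab and turn.

Emit:
drive_tool(increments=[[[7.97, -3.45, 0], -1.274, 100], [[7.97, -3.45, 0], -1.274, 100], [[7.97, -3.45, 0], -1.274, 100], [[7.97, -3.45, 0], -1.274, 100], [[7.97, -3.45, 0], -1.274, 100], [[7.97, -3.45, 0.5], -1.274, 100], [[7.97, -3.45, 0.75], -1.274, 100], [[7.97, -3.45, 0.75], -1.274, 100]])

```text
clock: 1.0
tool_pos: [0.4607, -0.3545, 0.1992]
ee_rot: [-3.14, -0.003, 1.537]
force: [-1.7, -1.4, 1.1]
finger_gap: 0.0857
gripper_force: 0.0
```

Emit:
drive_tool(increments=[[[0, 0, 0], -0.07, 100], [[0, 0, 0], -0.07, 100], [[0, 0, 0], -0.07, 100]])

```text
clock: 1.3
tool_pos: [0.4582, -0.359, 0.2013]
ee_rot: [-3.142, -0.0, 1.594]
force: [0.6, -0.3, -0.3]
finger_gap: 0.0854
gripper_force: 0.0
```

Run:
```python
from h import *
s=grab_frame("scene");t=grab_frame("top")
a=crop("scene",s,270,160,100,90,400,360);c=crop("top",t,280,150,100,90,400,360)
cv2.imwrite("pics/m2.png",np.hstack([a,c]))
S=env.read_state();print(S["tool_pos"],S["ee_rot"],proj("scene",S["tool_pos"]),proj("top",S["tool_pos"]))
```

```text
[ 0.45806868 -0.35919771  0.20136705] [3.14148581e+00 1.23278258e-04 1.59426064e+00] [322.19013466 181.02354755] [346.96522791 202.57866206]
```

View pics/m2.png

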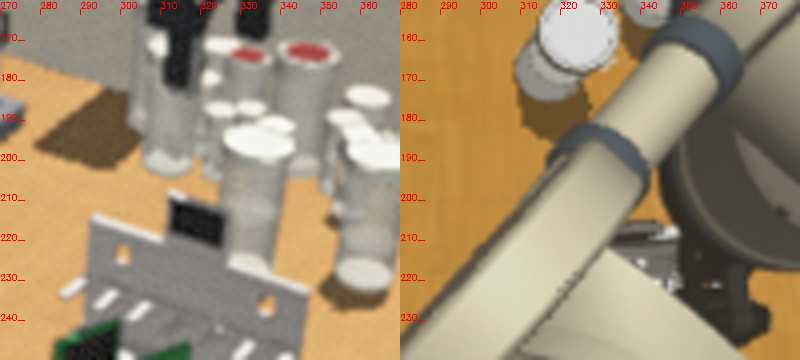

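The scene view shows the open finger tips at about (313,182) and (331,170), straddling the tab at (320,213) below, which agrees with the projection. I'll descend and grip.

Emit:
drive_tool(increments=[[[0, 0, 1.2], 0, 100], [[0, 0, 2.2], 0, 100], [[0, 0, 2.7], 0, 100], [[0, 0, 2.78], 0, 100], [[0, 0, 2.78], 0, 100], [[0, 0, 2.78], 0, 30], [[0, 0, 2.78], 0, 15], [[0, 0, 2.78], 0, 0]], grip_force=70)

```text
clock: 2.2
tool_pos: [0.4587, -0.3593, 0.0911]
ee_rot: [3.14, 0.001, 1.597]
force: [0.3, -0.8, 0.1]
finger_gap: 0.0442
gripper_force: 0.0
```

Emit:
drive_tool(increments=[[[0, 0, 0], 0, 0], [[0, 0, 0], 0, 0], [[0, 0, 0], 0, 0], [[0, 0, 0], 0, 0], [[0, 0, 0], 0, 0], [[0, 0, 0], 0, 0]])

```text
clock: 2.8
tool_pos: [0.4582, -0.3588, 0.09]
ee_rot: [-3.141, -0.0, 1.597]
force: [0.5, 1.0, -1.5]
finger_gap: 0.0073
gripper_force: 71.2
```

Gripped: 7.3 mm gap with the rubber compressed. I'll lift and carry it to a point in front of the pins, above them.

Emit:
drive_tool(increments=[[[0, 0, -0.3], 0, 0], [[0, 0, -1.0], 0, 0], [[0, 0, -1.8], 0, 0], [[0, 0, -2.6], 0, 0], [[0, 0, -3.3], 0, 0], [[0.3, 0.1, -3.7], 0, 0], [[1.0, 0.3, -3.75], 0, 0], [[1.8, 0.6, -3.75], 0, 0]])

```text
clock: 3.6
tool_pos: [0.4803, -0.2862, 0.2416]
ee_rot: [3.14, 0.001, 1.595]
force: [0.4, 0.8, -3.5]
finger_gap: 0.0073
gripper_force: 70.8
```

Emit:
drive_tool(increments=[[[0.9, 0.3, 0], -0.012, 0], [[1.8, 0.6, 0], -0.012, 0], [[2.7, 0.95, 0], -0.012, 0], [[3.6, 1.3, 0], -0.012, 0], [[4.5, 1.65, 0], -0.012, 0], [[5.4, 2.0, 0], -0.012, 0], [[6.3, 2.35, 0], -0.012, 0], [[6.8, 2.55, 0], -0.012, 0]])

```text
clock: 4.4
tool_pos: [0.5757, -0.0091, 0.2409]
ee_rot: [3.141, -0.0, 1.61]
force: [0.6, -0.4, -2.8]
finger_gap: 0.0074
gripper_force: 70.8
```

Emit:
drive_tool(increments=[[[0.3, 0.1, 0], 0, 0], [[0.45, 0.14, 0], 0, 0], [[0.49, 0.14, 0], 0, 0], [[0.49, 0.14, 0], 0, 0], [[0.49, 0.14, 0], 0, 0]])

```text
clock: 4.9
tool_pos: [0.5799, 0.0071, 0.2401]
ee_rot: [-3.141, 0.0, 1.608]
force: [-0.9, 0.7, -3.9]
finger_gap: 0.0074
gripper_force: 70.8
```

Run:
```python
from h import *
s=grab_frame("scene");t=grab_frame("top")
a=crop("scene",s,195,95,100,105,400,420);c=crop("top",t,125,75,100,105,400,420)
cv2.imwrite("pics/m3.png",np.hstack([a,c]))
S=env.read_state();print(S["tool_pos"],S["ee_rot"],S["force"],S["finger_gap"])
```

```text
[0.5799729  0.00731095 0.2401172 ] [-3.14147449e+00  7.01970697e-05  1.60782621e+00] [ 0.59674433 -0.88143688 -4.26049185] 0.007858527534453577
```

View pics/m3.png

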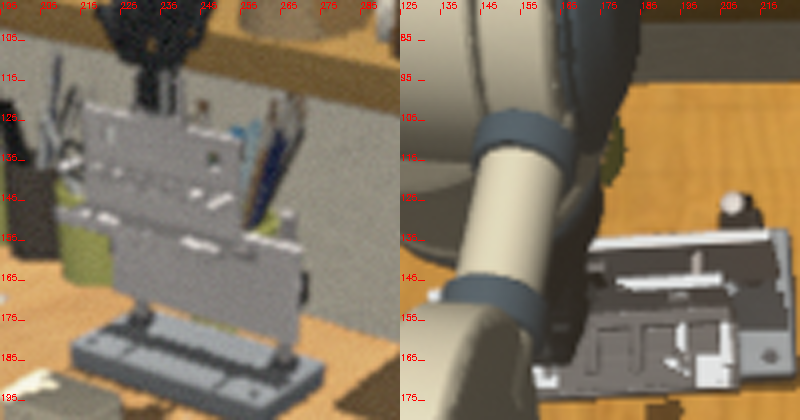

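The scene view shows the held rack level, with plate corners at (216.3,120.8) and (255.5,130). The top view shows its right plate end at (205.5,145). I'll compute the lateral offset to the panel.

Run:
```python
from h import *
np.set_printoptions(precision=4,suppress=True)
z=.235
a=onz("scene",216.25,120.75,z);b=onz("scene",255.5,130,z);print("rack scene",a,b,(a+b)/2,np.linalg.norm(a-b))
for zt in(.1336,):
    a=onz("scene",223,145.4,zt);b=onz("scene",270.4,157.6,zt);print("panel scene",a,b,(a+b)/2)
    a=onz("top",136.4,138.2,zt);b=onz("top",217.4,133.7,zt);print("panel top",a,b,(a+b)/2)
print("rack top right end",onz("top",205.5,145,z))
for n in("scene","top"): print(n,cam(n)[3])
```

```text
rack scene [0.5803 0.0802 0.235 ] [ 0.5832 -0.0711  0.235 ] [0.5818 0.0045 0.235 ] 0.1513672656766022
panel scene [0.6316 0.1001 0.1336] [ 0.6412 -0.0881  0.1336] [0.6364 0.006  0.1336]
panel top [0.6281 0.1048 0.1336] [ 0.635  -0.083   0.1336] [0.6316 0.0109 0.1336]
rack top right end [ 0.58   -0.0656  0.235 ]
scene [-0.2869 -0.7108  0.587 ]
top [ 0.3594 -0.1469  1.0186]
```

Rack and pins agree laterally to about 0.5 mm. I'll feel for the pin height by bringing the underside above the pin ends and lowering slowly; with h = 0.1186 I expect contact at TCP z ≈ 0.223.

Emit:
drive_tool(increments=[[[0, 0.3, 0], 0, 0], [[0, 0.7, 0], 0, 0], [[0, 1.0, 0.1], 0, 0], [[0, 1.0, 0.2], 0, 0], [[0, 1.0, 0.3], 0, 0], [[0, 1.0, 0.35], 0, 0], [[0, 1.0, 0.35], 0, 0], [[0, 1.0, 0.35], 0, 0]])

```text
clock: 5.8
tool_pos: [0.6197, 0.0096, 0.2261]
ee_rot: [-3.141, -0.0, 1.609]
force: [-0.5, -0.7, -3.3]
finger_gap: 0.0076
gripper_force: 71.0
```

Emit:
drive_tool(increments=[[[0, 0, 0.02], 0, 0], [[0, 0, 0.04], 0, 0], [[0, 0, 0.05], 0, 0], [[0, 0, 0.05], 0, 0]])

```text
clock: 6.2
tool_pos: [0.6206, 0.0096, 0.2255]
ee_rot: [3.139, 0.0, 1.609]
force: [-4.1, 1.1, 13.9]
finger_gap: 0.0075
gripper_force: 73.7
```

Contact with fz up 17 N at TCP z 0.2255, so the pin tops are at 0.1355 and h ≈ 0.121, consistent with vision. Next: lift, back off, and lower to the insertion height, TCP z = h + 0.036 = 0.157.

Emit:
drive_tool(increments=[[[0, 0, -0.2], 0, 0], [[0, -0.3, -0.3], 0, 0], [[0, -0.7, -0.3], 0, 0], [[0, -0.85, -0.1], 0, 0], [[0, -0.85, 0.6], 0, 0], [[0, -0.85, 1.2], 0, 0], [[0, -0.85, 1.6], 0, 0], [[0, -0.85, 1.68], 0, 0]])

```text
clock: 7.0
tool_pos: [0.5845, 0.0084, 0.1547]
ee_rot: [-3.138, -0.0, 1.609]
force: [-0.9, -0.5, -2.2]
finger_gap: 0.0075
gripper_force: 70.8
```

Emit:
drive_tool(increments=[[[0, 0, 0], 0, 0], [[0, 0, 0], 0, 0], [[0, 0, 0], 0, 0]])

```text
clock: 7.3
tool_pos: [0.5866, 0.0083, 0.1578]
ee_rot: [3.14, 0.0, 1.609]
force: [-0.8, -0.2, -3.6]
finger_gap: 0.0074
gripper_force: 70.7
```

Run:
```python
from h import *
s=grab_frame("scene");t=grab_frame("top")
a=crop("scene",s,200,130,80,70,400,350);c=crop("top",t,130,110,100,87,400,350)
cv2.imwrite("pics/m4.png",np.hstack([a,c]))
S=env.read_state();print(S["tool_pos"],S["ee_rot"],S["force"],S["finger_gap"])
```

```text
[0.58648826 0.0082701  0.15758015] [3.14036772e+00 1.32805301e-04 1.60879824e+00] [ 0.30389392  0.48491756 -3.41904049] 0.007466406022646341
```

View pics/m4.png

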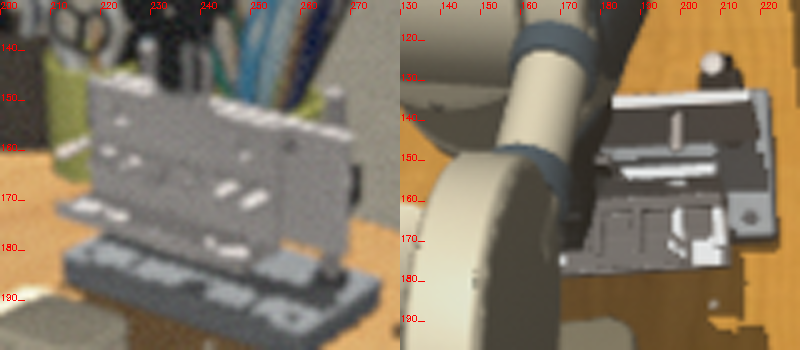

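The scene view shows the rack in front of the panel and level. The top view shows the right pin at (199.3,138–147.5) and the rack's right plate end at (209.3,152.5). I'll check the lateral alignment of pin and hole.

Run:
```python
from h import *
t=grab_frame("top")
c=crop("top",t,180,125,40,40,600,600); cv2.imwrite("pics/m5.png",c)
p=np.array(onz("top",199.25,147.5,.132));r=np.array(onz("top",209.25,152.5,.1525)); q=np.array(onz("top",199.25,138.5,.122))
ex=np.array([np.cos(.038),np.sin(.038),0]);ey=np.array([-np.sin(.038),np.cos(.038),0])
print(p,q,r,"pin-rackend along y",(p-r)@ey,"(want .025) x gap",(p-r)@ex)
```

```text
[ 0.60328778 -0.04036304  0.132     ] [ 0.62783878 -0.03929985  0.122     ] [ 0.5855269  -0.06535613  0.1525    ] pin-rackend along y 0.024300296237644712 (want .025) x gap 0.018697568066739542
```

View pics/m5.png

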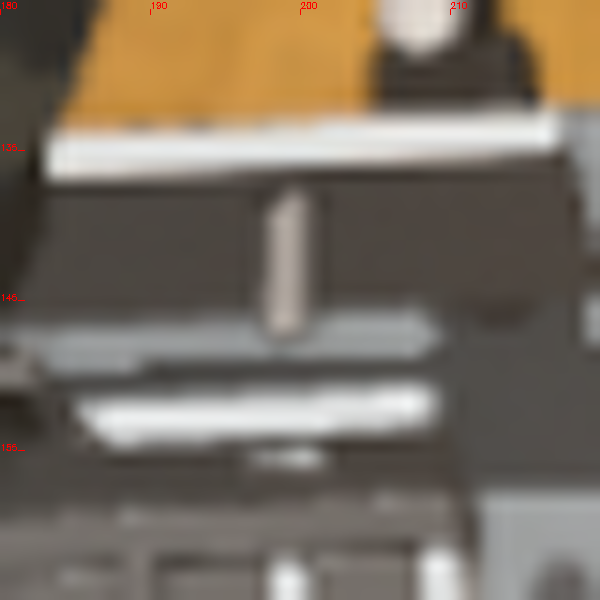

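Pin and hole agree laterally within about 1 mm. I'll advance slowly onto the pin ends.

Emit:
drive_tool(increments=[[[0, 0.15, 0], 0, 0], [[0, 0.28, 0], 0, 0], [[0, 0.36, 0], 0, 0], [[0, 0.42, 0], 0, 0], [[0, 0.48, 0], 0, 0], [[0, 0.53, 0], 0, 0], [[0, 0.53, 0], 0, 0]])

```text
clock: 8.15
tool_pos: [0.6075, 0.0091, 0.1568]
ee_rot: [3.141, 0.0, 1.609]
force: [-0.5, 0.1, -4.2]
finger_gap: 0.0073
gripper_force: 70.8
```

Emit:
drive_tool(increments=[[[0, 0.05, 0.02], 0, 0], [[0, 0.1, 0.045], 0, 0], [[0, 0.15, 0.07], 0, 0], [[0, 0.2, 0.093], 0, 0], [[0, 0.25, 0.116], 0, 0], [[0, 0.25, 0.116], 0, 0]])

```text
clock: 8.75
tool_pos: [0.6175, 0.0095, 0.1521]
ee_rot: [3.142, -0.0, 1.609]
force: [-0.3, 0.1, -4.3]
finger_gap: 0.0073
gripper_force: 70.8
```

No contact force with the plate well past the pin tips, so the pins are in the holes. I'll continue down the slope to the panel.

Emit:
drive_tool(increments=[[[0, 0.05, 0.023], 0, 0], [[0, 0.1, 0.047], 0, 0], [[0, 0.15, 0.07], 0, 0], [[0, 0.2, 0.093], 0, 0], [[0, 0.23, 0.107], 0, 0], [[0, 0.23, 0.107], 0, 0]])

```text
clock: 9.35
tool_pos: [0.6265, 0.0098, 0.1478]
ee_rot: [-3.141, -0.0, 1.609]
force: [-0.5, 0.4, -4.0]
finger_gap: 0.0074
gripper_force: 70.7
```

Emit:
drive_tool(increments=[[[0, 0.04, 0.02], 0, 0], [[0, 0.08, 0.04], 0, 0], [[0, 0.1, 0.05], 0, 0], [[0, 0.1, 0.05], 0, 0]])

```text
clock: 9.75
tool_pos: [0.6273, 0.01, 0.1456]
ee_rot: [-3.135, -0.0, 1.609]
force: [-19.3, -2.8, 8.6]
finger_gap: 0.0073
gripper_force: 72.8
```

Contact at x 0.6273 puts the panel face at 0.630. The rack origin is at h − 65.4 mm, so it is home and resting on the pins. I'll relax the push to remove the small tilt, then release.

Emit:
drive_tool(increments=[[[0, 0.08, 0.06], 0, 0], [[0, 0.02, 0.05], 0, 0], [[0, -0.05, 0.03], 0, 0], [[0, -0.06, 0.02], 0, 0], [[0, -0.06, 0.02], 0, 0]])

```text
clock: 10.25
tool_pos: [0.6274, 0.01, 0.1452]
ee_rot: [-3.14, -0.0, 1.609]
force: [-9.4, 0.4, 4.3]
finger_gap: 0.0072
gripper_force: 73.1
```

Emit:
drive_tool(increments=[[[0, -0.06, 0], 0, 20], [[0, -0.06, 0], 0, 30], [[0, -0.06, 0], 0, 40], [[0, -0.06, 0], 0, 40], [[0, -0.06, 0], 0, 40], [[0, -0.06, 0], 0, 40]])

```text
clock: 10.85
tool_pos: [0.6258, 0.0098, 0.1451]
ee_rot: [3.141, 0.0, 1.609]
force: [0.7, 0.5, -0.3]
finger_gap: 0.0343
gripper_force: 0.0
```

Run:
```python
from h import *
s=grab_frame("scene");t=grab_frame("top")
a=crop("scene",s,205,125,80,80,400,400);c=crop("top",t,180,115,60,60,400,400)
cv2.imwrite("pics/m6.png",np.hstack([a,c]))
```

```text
(no output)
```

View pics/m6.png

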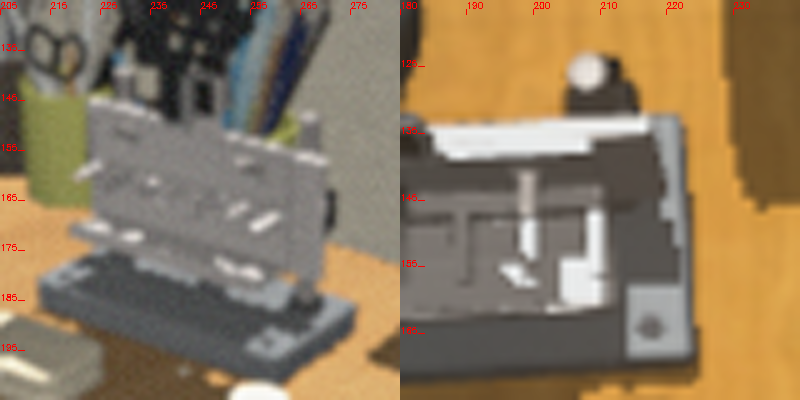

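The rack hangs by itself: in the scene view the pins stick out through both holes at (230,150) and (254,157), and in the top view the plate's top edge meets the panel's. To be sure it is home, I'll withdraw upwards and press the plate gently with closed fingers at pin level.

Emit:
drive_tool(increments=[[[0, 0, -0.3], 0, 40], [[0, 0, -0.8], 0, 40], [[0, 0, -1.3], 0, 40], [[0, 0, -1.5], 0, 40], [[0, -0.4, -1.5], 0, 40], [[0, -0.8, -1.5], 0, 20], [[0, -0.8, -1.5], 0, 0], [[0, -0.8, -1.5], 0, 0]])

```text
clock: 11.75
tool_pos: [0.5939, 0.0086, 0.2054]
ee_rot: [3.141, 0.0, 1.609]
force: [1.1, -0.6, -0.2]
finger_gap: 0.0002
gripper_force: 0.0
```

Emit:
drive_tool(increments=[[[0, 0, 0], 0, 0], [[0, 0, 0.3], 0, 0], [[0, 0, 0.9], 0, 0], [[0, 0, 1.5], 0, 0], [[0, 0, 1.9], 0, 0], [[0, 0, 2.1], 0, 0], [[0, 0, 2.1], 0, 0], [[0, 0, 2.1], 0, 0]])

```text
clock: 12.55
tool_pos: [0.5937, 0.0086, 0.1208]
ee_rot: [-3.141, -0.0, 1.609]
force: [-1.9, -0.2, 1.4]
finger_gap: -0.0003
gripper_force: 0.0
```

Emit:
drive_tool(increments=[[[0, 0.05, 0], 0, 0], [[0, 0.1, 0], 0, 0], [[0, 0.15, 0], 0, 0], [[0, 0.2, 0], 0, 0], [[0, 0.25, 0], 0, 0], [[0, 0.25, 0], 0, 0]])

```text
clock: 13.15
tool_pos: [0.6042, 0.009, 0.1214]
ee_rot: [3.141, 0.0, 1.609]
force: [-1.8, -0.4, 2.6]
finger_gap: -0.0
gripper_force: 0.0
```

Emit:
drive_tool(increments=[[[0, 0.04, 0], 0, 0], [[0, 0.08, 0], 0, 0], [[0, 0.1, 0], 0, 0], [[0, 0.1, 0], 0, 0]])

```text
clock: 13.55
tool_pos: [0.6068, 0.0091, 0.121]
ee_rot: [-3.14, -0.0, 1.609]
force: [-8.1, -1.2, 6.4]
finger_gap: 0.0003
gripper_force: 2.5
```

Emit:
drive_tool(increments=[[[0, 0.03, 0], 0, 0], [[0, 0.06, 0], 0, 0], [[0, 0.06, 0], 0, 0]])

```text
clock: 13.85
tool_pos: [0.6071, 0.0091, 0.1209]
ee_rot: [-3.136, -0.0, 1.609]
force: [-22.7, -2.2, 16.6]
finger_gap: 0.0002
gripper_force: 8.6
```

Firm resistance (23 N with no further movement), so the plate is home. I'll back off, raise clear and check.

Emit:
drive_tool(increments=[[[0, -0.1, 0], 0, 0], [[0, -0.3, 0], 0, 0], [[0, -0.4, 0], 0, 0], [[0, -0.4, -0.8], 0, 0], [[0, -0.4, -1.8], 0, 0], [[0, -0.4, -2.8], 0, 0], [[0, -0.4, -3.5], 0, 0], [[0, -0.4, -3.5], 0, 0]])

```text
clock: 14.65
tool_pos: [0.596, 0.0085, 0.2653]
ee_rot: [3.134, 0.001, 1.609]
force: [0.5, -0.2, 0.1]
finger_gap: -0.0005
gripper_force: 0.0
```

Emit:
drive_tool(increments=[[[-0.8, -1, 0], 0, 0], [[-1.8, -2, 0], 0, 0], [[-2.8, -2.5, 0], 0, 0], [[-3.8, -2.5, 0], 0, 0], [[-4.8, -2.5, 0], 0, 0], [[-4.8, -2.5, 0], 0, 0], [[-4.8, -2.5, 0], 0, 0]])

```text
clock: 15.35
tool_pos: [0.5011, -0.1877, 0.2604]
ee_rot: [-3.141, -0.001, 1.607]
force: [-0.7, -0.4, -0.0]
finger_gap: 0.0001
gripper_force: 0.0
```

Run:
```python
from h import *
s=grab_frame("scene");t=grab_frame("top")
a=crop("scene",s,165,115,130,110,400,338);c=crop("top",t,105,100,130,110,400,338)
cv2.imwrite("pics/m7.png",np.hstack([a,c])); S=env.read_state();print(S["clock"],S["tool_pos"],S["force"])
```

```text
15.45 [ 0.50125293 -0.18630974  0.26069373] [-0.54551051  1.5111471   0.68132955]
```

View pics/m7.png

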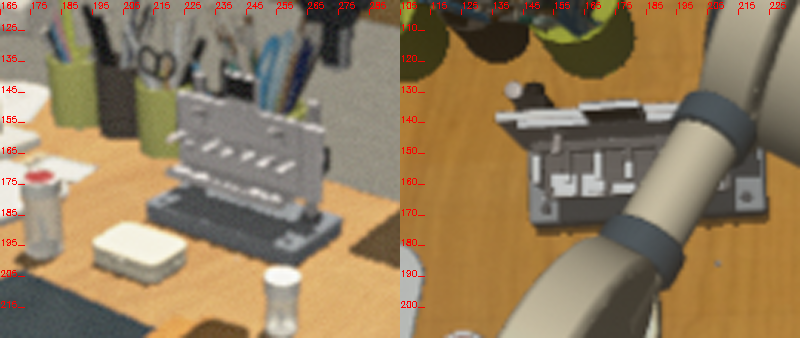

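The rack hangs upright against the panel on both pins (scene (240,155)), with the jar, case and vial standing as before. I'll hand it in.

```bash
python3 -c "
from station import env
print(env.finish_job())"
```

```text
the job is handed in; nothing more can be done
None
```

I hung the rack upright on both pins, pushed it home against the panel, let go, moved the arm clear and handed the job in at about 15.5 s; in the last pictures it hangs by itself, and the jar and vial stand where they were (the tube was out of that view).

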